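# Cull the short blank, then start the clamp screw and hold it

## Robot

A 6-joint arm with a two-finger parallel gripper is mounted at the origin on the work surface. World frame = base frame: x ahead of the robot, y to its left, z up, the work surface at z = 0. Lengths are in mm, angles in rad, forces in N, time in s.
With the tool pointing down it reaches from about 350 to 875 mm from the base axis. Payload 4.2 kg.
Tool frame: the origin (TCP) lies at the very end of the fingers, on their centre line; the grasp point (between the pads) lies 19 mm behind it; z points along the fingers, y is the line along which they close (so a half turn about z gives the same grasp; the last joint's range is limited). The gripper opens to 87 mm and grips with 3 to 60 N. Pads are 19 mm wide; open, the fingers measure 117 mm over their backs; the gripper's body (75 mm by 190 mm) begins 51 mm behind the grasp point.
Start: joints at [1.366, 0.385, 0.008, 0, -1.194, -0.259], TCP at [279.56, 558.968, 222.55] pointing down, gripper open.
Joint ranges: [-3.14, 3.14], [-1.21, 2.06], [-1.07, 1.41], [-3.16, 2.05], [-2.99, -0.16], [-3.1, 3.1]. Speed limits (rad/s): [2.79, 2.79, 3.14, 3.14, 3.14, 3.14].

## Interface

Orientations are given as a rotation vector (axis times angle).
In Python, from station import * gives the robot as it stands.
- The arm moves only by the shell command python3 -m pendant 'ROWS'. ROWS is JSON, a list that holds one entry, the list of rows, each a list of 7 numbers: the turn, a rotation vector about the tool's x, y, z in units of 10 degrees (1.0 is 10 degrees), then the shift along the tool's x, y, z in units of 50 mm (1.0 is 50 mm), then the finger opening in mm, from 0 to 87. A call has 1 to 12 rows; each row is the pose to reach, as a shift and turn from the pose commanded when the call began, along the tool's axes at that moment; what a row does not reach only later rows make up. A row lasts 1/8 s, in which the tool goes at most 62.5 mm and 10.7 degrees, less where a joint would pass 70% of its speed; a pose out of reach is approached as far as the arm can. A call with a gripper value outside its range is refused whole. The fingers move at their own pace and stop on an object; the grip force is fixed at half the most. Time passes only in rows, so rows that repeat a pose let the fingers close. It gives the time, the measured TCP pose, the force, the opening and the grip force at its end, in the units of the state.
- get_state(): the state, without advancing time (a new reading comes with each control period).
- get_image(name): name is "scene" or "side" or "wrist"; returns a dict with "frame" (480x640x3 uint8, red, green, blue), "range_z" (480x640 float32, mm along the optical axis (not along the pixel's ray), 0 where there is no reading), "mtx" (3x3 intrinsics, pixels), "D" ([k1, k2, p1, p2, k3] as OpenCV has them; the pictures are not rectified), "position" and "attitude" of the camera in the world. Camera axes: x right, y down, z forward; pixel columns grow to the right and rows downward; lengths in mm; the calibration is good to about 2 mm. A picture is of the moment at which its call begins.
- job_done(): hands the job in; it is judged then, once.
The state is a dict: "time": time; "joint_pos": joint angles; "joint_velocities": joint speeds; "tau": joint torques, N m; "eef_pos": TCP position; "ee_rot": TCP orientation; "contact_force": force on the tool from outside, world axes, zero at the start; "wrist_torque": the same for the moment, N m; "grip_width": finger opening in mm; "grasp_force": force on a finger pad.
Only numpy, scipy, OpenCV 4.12 (cv2) and the standard library are available. Lean on these libraries where they do the work, as an engineer would, in place of code of your own. Each camera call takes 0.05 s, during which the arm holds its last target. There are 200 camera calls.

## Task

First lift the one short brass blank out of the blue clamp block and put it in the dark scrap tray, leaving the two full-length blanks standing in their holes. Then start the crank screw, which sits crossed on its thread: by its red handle, turn it backward (anticlockwise from above) until you feel the screw drop, then turn it forward (clockwise) one full turn from where it dropped. The program finishes while still gripping the red handle, holding the screw started there, because it springs back if let go; leave the jar, hammer and steel block alone.

Things in the scene. Friction and masses are not known exactly. Their poses are not given: they have to be found in the camera images.
- clamp: Fixed blue split clamp block, 140 (x) x 200 (y) x 40 mm high; origin at the centre of its underside. Three blank holes, 16 mm wide and 26 mm deep, lie in a row along its x axis at x = -45, 0 and 45 mm, y = -70 mm. The screw stands at x = 0, y = +60 mm.
- clamp_axis (a point): Fixed point on the crank screw's upright axis, on the clamp block's top face (40 mm above the table). Around it stands a fixed round brass boss, 52 mm wide at the foot, its top 78 mm above the table, with the hidden thread inside.
- screw_top (a point): Middle of the crank hub's top face, on the screw axis, 108 to 114 mm above the table at the start; it rises and falls with the screw. From the hub (34 mm wide) a crank arm 16 mm wide and 12 mm thick runs out 58 mm, its top 2 mm below this point.
- screw (a joint): How far the screw has sunk into the boss, in m. At the start it lies crossed on the first thread at 0.000 to 0.006; turning backward lets it rise to about 0, then it drops by its own weight to about 0.010 within about 0.2 rad of turning. After the drop each forward turn sinks it 0.010 more; at 0.0235 it bottoms and must not be driven there.
- turn (a joint): Crank angle in rad, growing clockwise from above (forward); at 0 the arm points along the clamp's -x, at pi/2 along its +y. Starts at 1.0 to 2.2. The thread drop lies 0.4 to 2.9 rad backward of the start, differently each time; before it, forward binds within 3 rad. Friction 0.09 N m, return spring 0.035 N m/rad towards 0: it stays put at the start, but springs back if let go after a forward turn.
- grip: Red round handle sleeve, 22 mm wide, 26 mm tall; origin at its centre, 50 mm from the screw axis, 30 mm above the crank arm's top (136 to 142 mm above the table). Spins freely and slides stiffly (8 mm down, 24 mm up) on an upright 10 mm rod whose top is 38 mm above this origin, so a gripper holding it can keep its height and orientation as it circles the screw axis and the screw rises or drops.
- blank_a: Full-length brass blank, a round pin 14 mm in diameter and 62 mm long, standing in a hole of the clamp block, 36 mm of it showing; origin at the centre of its foot, z along the pin. Leave it in its hole.
- blank_b: The other full-length brass blank, same as blank_a. Leave it in its hole.
- blank_short: The odd one: a short brass blank, 14 mm in diameter, 46 mm long, standing in a hole of the clamp block with only 20 mm showing (its top 60 mm above the table); origin at the centre of its foot, 14 mm above the table, z along the pin. Which hole it is in varies.
- blank_short_mid (a point): Middle of the short blank, 23 mm above its foot.
- tray: Fixed dark steel scrap tray, 110 x 110 mm outside, 28 mm high, walls 4 mm, open on top, empty; origin at the centre of its underside.
- jar: Bystander: small glass jar with a metal cap, 52 mm in diameter, 60 mm high; origin at the centre of its underside.
- hammer: Bystander: hammer about 220 mm long lying on the table, along its x axis.
- bench_block: Bystander: steel bench block 70 x 70 x 20 mm; origin at the centre of its underside.
Mind the look-alikes: they are no part of the job. There is more than one size of the clamp; the job needs the larger. Of the things shaped like the tray, the steel one is meant.

How it is judged (in metres and radians):
On the way, in this order (a step that is already met when the one before it is completed fails the run):
1. the short blank lies in the scrap tray, let go (horizontal distance between blank_short_mid and tray below 0.055 m and height (world z) of blank_short_mid below 0.036 m and contact force between the fingers and blank_short below 0.1 N), for 0.2 s.
2. turned backward, the screw has dropped off the thread start (value of joint screw above 0.0085 m and value of joint turn below 1.3 rad), for 0.05 s.
3. the screw is turned forward about one turn (value of joint screw above 0.0172 m), for 0.2 s.
At the end, for the whole second after the job is handed in: The short blank is in the tray and let go, both long blanks stand in their holes (moved under 6 mm), the screw is 17.2 to 22.5 mm down (0.72 to 1.25 turn forward from the drop at 10 mm) and still, and the fingers grip the red handle with more than 2 N through the last second (all of step 1 and distance of each of blank_a, blank_b from where it was at the start of the episode below 0.006 m and value of joint screw between 0.0172 and 0.0225 m and value of joint turn above 4.4 rad and velocity of joint turn between -0.1 and 0.1 rad/s and contact force between the fingers and grip above 2 N); the arm keeps its last pose, push and grip.
It fails at once if a full-length blank is lifted or knocked (distance of any of blank_a, blank_b from where it was at the start of the episode above 0.012 m).
It fails at once if a bystander is moved (distance of any of jar, hammer, bench_block from where it was at the start of the episode above 0.025 m).
It fails at once if the screw is driven to the bottom (value of joint screw above 0.0232 m).
It also fails if it takes over 69 s, if anything falls off the work surface, if the arm or the gripper's body presses on something with over 40 N, if the wrist force passes 120 N, or if a joint passes its speed limit or range.

## Working session

There is one attempt and no reset: what is moved stays moved. The work goes in short steps, Python scripts to look and compute and a shell command to move; the robot and the scene stay as the last step left them, time stands still between calls to the robot, and variables do not carry over. Pictures are saved under pics/ and viewed, at most 10 in all, crops included, and the job is handed in when it is done.

```bash
mkdir -p pics
cat > h.py <<'E'
from station import *
import numpy as np, cv2
from scipy.spatial.transform import Rotation as R
def save(n,f):
    d=get_image(n); cv2.imwrite(f'pics/{f}.png',d['frame'][:,:,::-1]); np.savez(f'pics/{f}.npz',**{k:np.array(v) for k,v in d.items()}); return d
def load(f): return dict(np.load(f'pics/{f}.npz'))
def rot(a):
    a=np.array(a,float)
    return a if a.shape==(3,3) else R.from_rotvec(a).as_matrix()
def cloud(d):
    v,u=np.mgrid[0:480,0:640]
    p=cv2.undistortPoints(np.stack([u,v],-1).reshape(-1,1,2).astype(np.float64),d['mtx'],d['D']).reshape(480,640,2)
    z=d['range_z'].astype(float)
    c=np.dstack([p[...,0]*z,p[...,1]*z,z])
    w=c@rot(d['attitude']).T+d['position']; w[z==0]=np.nan
    return w
def ray(d,u,v):
    p=cv2.undistortPoints(np.array([[[u,v]]],float),d['mtx'],d['D'])[0,0]
    return np.array(d['position'],float), rot(d['attitude'])@np.array([p[0],p[1],1])
def atz(d,u,v,z):
    o,r=ray(d,u,v); return o+r*(z-o[2])/r[2]
E
python3 - <<'E'
from h import *
ims=[]
for n in ['scene','side','wrist']:
    d=save(n,n+'0'); print(n,d['position'],d['attitude'],d['mtx'][0],d['range_z'].min(),d['range_z'].max())
print(get_state())
E
```

```text
scene [1227.2560249   585.11038332  754.17338529] [-1.11679828 -2.24921932  1.11701738] [562.22055693   0.         314.89472353] 0.0 3999.9712
side [ 246.32345425 -545.64778264  615.09711902] [-2.1653763   0.5622397  -0.26839668] [438.69827315   0.         326.36655989] 0.0 2745.2288
wrist [346.76580799 523.88286533 383.20963399] [ 1.56297513 -2.52940434 -0.35249539] [424.7348786   0.        317.8704786] 0.0 1226.9615
{'time': 0.15, 'joint_pos': array([ 1.36555246e+00,  3.85386883e-01,  6.94926381e-03, -3.44208812e-04,
       -1.19399945e+00, -2.58591816e-01]), 'joint_velocities': array([-0.00067407, -0.00182322,  0.0041647 ,  0.0019575 ,  0.00032163,
       -0.00034513]), 'tau': array([ 1.78268715e-05, -3.91051769e+01,  1.87585956e+01,  4.22246486e+00,
        1.23379091e-02, -1.39399644e-04]), 'eef_pos': array([279.40542754, 558.56655845, 221.71157031]), 'ee_rot': array([ 3.05583360e+00, -7.21892577e-01, -4.33444604e-04]), 'contact_force': array([-0.40062013,  0.1938039 , -0.13619971]), 'wrist_torque': array([ 0.02110262, -0.00838311,  0.01306261]), 'grasp_force': 0.0, 'grip_width': 87.00639468529876}
```

View pics/scene0.png

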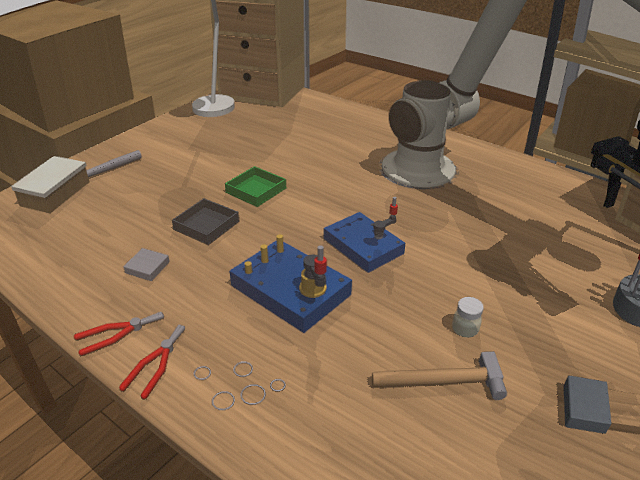

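View pics/side0.png

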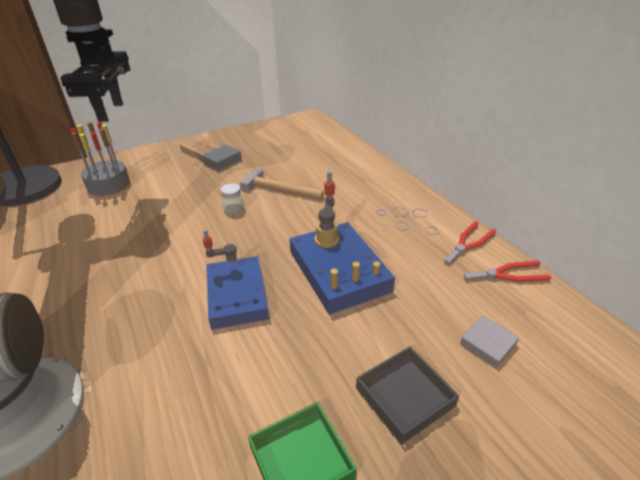

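The scene view shows two clamps. The larger one is at (290,285), with three brass blanks at (248,267), (264,253) and (279,242) and the red handle at (320,266). The smaller one, at (365,240), has no blanks. There are two trays: dark at (205,220) and green at (255,185). The job needs the larger clamp and the dark tray. The short blank looks to be the one at (248,267) in scene and (377,268) in side. Next I measure, and confirm in a crop.

```bash
cat > m.py <<'E'
from h import *
W={}
for f in ['scene0','side0']:
    d=load(f); w=cloud(d); W[f]=w
    hsv=cv2.cvtColor(d['frame'],cv2.COLOR_RGB2HSV); z=w[...,2]
    print(f)
    blue=(abs(hsv[...,0].astype(int)-112)<12)&(hsv[...,1]>130)&(abs(z-40)<5)
    n,l,s,c=cv2.connectedComponentsWithStats(blue.astype(np.uint8))
    for i in range(1,n):
        if s[i,4]>300:
            P=w[l==i][:,:2].astype(np.float32); r=cv2.minAreaRect(P); print(' blue',s[i,4],c[i].round(),r,np.nanmedian(z[l==i]))
    yel=(abs(hsv[...,0].astype(int)-22)<7)&(hsv[...,1]>140)&(z>43)&(z<100)
    n,l,s,c=cv2.connectedComponentsWithStats(yel.astype(np.uint8))
    for i in range(1,n):
        if s[i,4]>15:
            P=w[l==i]; zt=np.nanpercentile(P[:,2],97); T=P[P[:,2]>zt-4]; print(' brass',s[i,4],c[i].round(),'top',zt.round(1),T.mean(0).round(1),'all',P.mean(0).round(1))
    red=((hsv[...,0]<6)|(hsv[...,0]>174))&(hsv[...,1]>150)&(z>60)
    n,l,s,c=cv2.connectedComponentsWithStats(red.astype(np.uint8))
    for i in range(1,n):
        if s[i,4]>25:
            P=w[l==i]; print(' red',s[i,4],c[i].round(),P.mean(0).round(1),np.nanpercentile(P[:,2],[3,97]))
    dark=(hsv[...,2]<90)&(z>1)&(z<32)&(hsv[...,1]<90)
    n,l,s,c=cv2.connectedComponentsWithStats(dark.astype(np.uint8))
    for i in range(1,n):
        if s[i,4]>600:
            P=w[l==i]; print(' dark',s[i,4],c[i].round(),cv2.minAreaRect(P[:,:2].astype(np.float32)),np.nanpercentile(P[:,2],[3,97]))
a=load('scene0')['frame'][215:335,180:370,::-1]; b=load('side0')['frame'][160:320,270:420,::-1]
cv2.imwrite('pics/crop1.png',np.hstack([cv2.resize(a,(475,300),interpolation=2),cv2.resize(b,(281,300),interpolation=2)]))
E
python3 m.py
```

```text
scene0
 blue 2216 [295. 282.] ((594.0086059570312, 45.64502716064453), (181.2205352783203, 141.40818786621094), 85.99125671386719) 38.910783186790866
 brass 60 [280. 242.] top 76.9 [544.5 -30.3  75.3] all [545.8 -27.7  62.7]
 brass 63 [264. 252.] top 76.1 [589.3 -32.7  74.3] all [590.9 -31.1  63.2]
 brass 42 [248. 266.] top 60.3 [634.2 -35.4  58.5] all [635.5 -34.4  55.2]
 brass 19 [304. 275.] top 79.6 [614.3  87.4  77.8] all [612.7  86.9  77.2]
 brass 63 [319. 291.] top 60.8 [611.2 119.1  65.1] all [603.1 116.3  48.6]
 red 63 [393. 209.] [364.2 128.  107.6] [ 98.24899107 116.16763912]
 red 151 [320. 266.] [632.9 140.2 140.4] [126.27896272 150.45387537]
 dark 1750 [205. 221.] ((539.3803100585938, -262.2419128417969), (114.08503723144531, 115.79267120361328), 4.289132118225098) [ 1.49480211 27.58830719]
 dark 695 [264. 301.] ((662.6495361328125, 29.6627197265625), (200.88705444335938, 5.36517333984375), 85.6232681274414) [ 2.56117735 30.95776869]
 dark 666 [580. 416.] ((558.9766845703125, 606.6419067382812), (107.87267303466797, 61.37421798706055), 66.40389251708984) [ 2.99034481 28.63807727]
side0
 blue 773 [328. 269.] ((555.468017578125, 5.048042297363281), (138.74636840820312, 80.98070526123047), 67.58338928222656) 39.00578795766262
 red 50 [ 95. 140.] [226.7 603.9 146.7] [125.86553207 163.94410136]
 red 87 [329. 188.] [621.2 128.  141.4] [129.33415058 149.82457227]
 red 54 [207. 242.] [356.6 118.9 110.3] [101.63224637 116.12034115]
 dark 1743 [ 28. 185.] ((38.989036560058594, 736.814697265625), (186.6495361328125, 141.739990234375), 88.0711898803711) [ 3.67061209 21.41498161]
 dark 2927 [405. 396.] ((534.4510498046875, -265.4549560546875), (108.59619140625, 108.85470581054688), 4.206072807312012) [ 1.762368   27.59665573]
```

```bash
sleep 1
```

```text
(no output)
```

View pics/crop1.png

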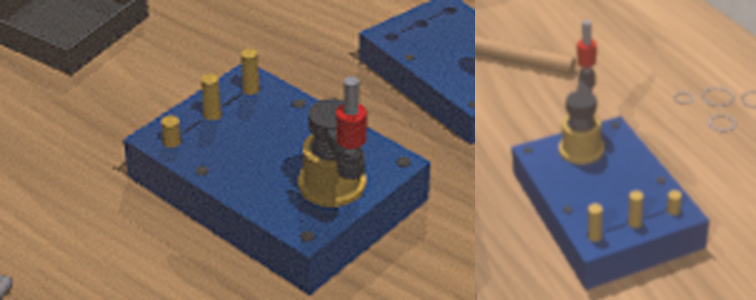

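The crop confirms it: the lone short pin is the leftmost, at scene (248,267), with its top at 60 mm against 76 mm for the other two. It stands at the clamp's +x end, and the clamp is yawed about -4°. Now I move to a wrist-camera view above the clamp.

```bash
python3 -m pendant '[[[0,0,-2.26,9.2,7.2,-0.8,87],[0,0,-2.26,9.2,7.2,-0.8,87],[0,0,-2.26,9.2,7.2,-0.8,87],[0,0,-2.26,9.2,7.2,-0.8,87],[0,0,-2.26,9.2,7.2,-0.8,87],[0,0,-2.26,9.2,7.2,-0.8,87],[0,0,-2.26,9.2,7.2,-0.8,87],[0,0,-2.26,9.2,7.2,-0.8,87],[0,0,-2.26,9.2,7.2,-0.8,87],[0,0,-2.26,9.2,7.2,-0.8,87],[0,0,-2.26,9.2,7.2,-0.8,40],[0,0,-2.26,9.2,7.2,-0.8,40]]]'
python3 - <<'E'
from h import *
d=save('wrist','wrist1'); print(d['position'])
print({k:np.round(v,3) for k,v in get_state().items() if k in('eef_pos','ee_rot','time','joint_pos')})
E
```

```text
time: 1.65
eef_pos: [529.5, 31.6, 262.2]
ee_rot: [-3.14, 0.109, 0.001]
contact_force: [-0.6, -0.2, -0.4]
grip_width: 74.2
grasp_force: 0.0
[604.75139563  25.24144188 423.79748101]
{'time': np.float64(1.7), 'joint_pos': array([ 0.366,  0.196, -0.157, -0.   , -1.218,  1.136]), 'eef_pos': array([529.474,  31.906, 262.332]), 'ee_rot': array([-3.14e+00,  1.07e-01,  1.00e-03])}
```

View pics/wrist1.png

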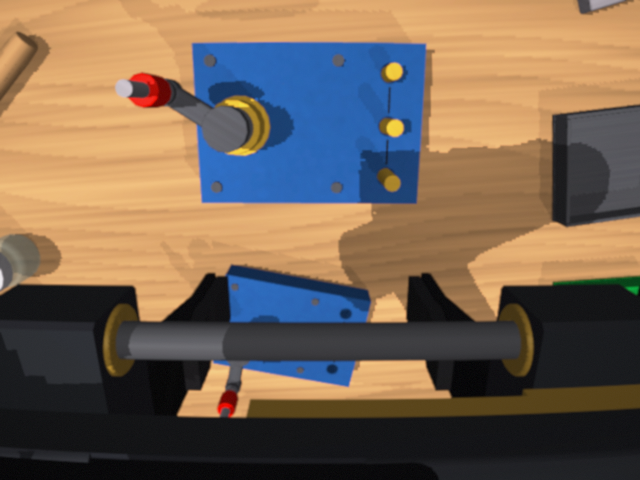

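The wrist view shows the larger clamp from above. Blank tops are at (395,71), (395,127) and (392,181), with the short one uppermost. The hub is at (227,130), the red handle at (150,90) and the tray at the right edge. Now to get precise positions.

```bash
cat > m2.py <<'E'
from h import *
import sys
def comps(f,lo,hi,cond,minn):
    d=load(f); w=cloud(d); hsv=cv2.cvtColor(d['frame'],cv2.COLOR_RGB2HSV).astype(int)
    m=cond(hsv)&(w[...,2]>lo)&(w[...,2]<hi)
    m=m&(np.mgrid[0:480,0:640][0]<265)
    n,l,s,c=cv2.connectedComponentsWithStats(m.astype(np.uint8))
    return [(s[i,4],c[i].round(1),w[l==i]) for i in range(1,n) if s[i,4]>=minn]
f=sys.argv[1]
bl=lambda h:(abs(h[...,0]-112)<12)&(h[...,1]>130)
br=lambda h:(abs(h[...,0]-24)<8)&(h[...,1]>140)
rd=lambda h:((h[...,0]<6)|(h[...,0]>174))&(h[...,1]>150)
gr=lambda h:(h[...,1]<90)
def circ(P): (c,r)=cv2.minEnclosingCircle(P[:,:2].astype(np.float32)); return np.round(c,1),round(r,1)
for n,c,P in comps(f,35,45,bl,1500): print('blue',n,c,np.median(P[:,2]),cv2.minAreaRect(P[:,:2].astype(np.float32)))
for n,c,P in comps(f,45,100,br,20):
    z=np.percentile(P[:,2],90); T=P[P[:,2]>z-3]; print('brass',n,c,'top',z.round(1),T.mean(0).round(1),circ(T))
for n,c,P in comps(f,100,170,rd,20):
    z=np.percentile(P[:,2],95); T=P[P[:,2]>z-4]; print('red',n,c,z.round(1),T.mean(0).round(1),circ(T))
for n,c,P in comps(f,104,120,gr,50):
    z=np.percentile(P[:,2],95); T=P[abs(P[:,2]-z)<1.6]; print('hub?',n,c,np.percentile(P[:,2],[10,50,95]).round(1),T.mean(0).round(1),circ(T))
for n,c,P in comps(f,160,190,gr,10): print('rod',n,c,P.mean(0).round(1),circ(P))
E
python3 m2.py wrist1
python3 - <<'E'
from h import *
d=load('wrist1')
for u,v,z in [(394.5,71,60),(395,127,76),(392,181,76),(124,88,177)]: print(u,v,atz(d,u,v,z).round(1))
# side/scene check of short blank top by 2-view triangulation
def tri(a,b):
    (o1,r1),(o2,r2)=a,b; A=np.c_[r1,-r2]; t=np.linalg.lstsq(A,o2-o1,rcond=None)[0]; p,q=o1+r1*t[0],o2+r2*t[1]; return ((p+q)/2).round(1),np.linalg.norm(p-q).round(1)
s=load('scene0');i=load('side0')
print('tri short top',tri(ray(d,394.5,71),ray(s,248,263)),tri(ray(d,394.5,71),ray(i,377,264)))
print('tri rod top',tri(ray(d,122,88),ray(s,320.5,247)),tri(ray(d,122,88),ray(i,329.5,174)))
E
```

```text
blue 30042 [314.7 120.5] 39.455427153440866 ((591.7008056640625, 34.29741668701172), (199.35606384277344, 138.41754150390625), 85.76873779296875)
brass 257 [392.2  71.8] top 60.4 [630.9 -38.2  59.5] (array([631. , -38.3]), 6.9)
brass 1061 [250.1 122.5] top 78.0 [597.4  83.4  77.3] (array([595.8,  93.7]), 21.8)
brass 290 [391.9 127. ] top 76.1 [586.5 -35.2  75.3] (array([586.3, -35.2]), 6.9)
brass 290 [389.1 180.1] top 76.1 [542.1 -31.7  75.3] (array([541.8, -31.7]), 6.6)
red 873 [152.1  90.7] 150.8 [624.8 131.1 149.8] (array([625.3, 133.5]), 10.6)
hub? 2611 [211.3 119.8] [107.1 109.2 110.9] [597.5  95.1 110. ] (array([609. , 104.8]), 33.4)
rod 397 [128.2  88. ] [625.2 132.8 172.9] (array([624.7, 134.4]), 5.9)
394.5 71 [631.1 -39.3  60. ]
395 127 [587.  -35.7  76. ]
392 181 [543.4 -32.1  76. ]
124 88 [625.1 133.5 177. ]
tri short top (array([630.9, -39.2,  56.6]), np.float64(1.6)) (array([631.4, -39.6,  59.1]), np.float64(0.6))
tri rod top (array([625.6, 135.7, 174.3]), np.float64(0.4)) (array([626.6, 137.8, 168.6]), np.float64(1.7))
```

Every measurement agrees. The clamp centre is (591.7, 34.3) with yaw -4.2°, and the short blank is at (631.1, -39), top at 60 mm. The screw axis is at (596.1, 94.1), the handle at about (625.5, 134), and turn is about 2.13 rad. Next I move above the short blank.

```bash
python3 -m pendant '[[[0,0,0,2.12,1.28,0.5,40],[0,0,0,2.12,1.28,1.4,40],[0,0,0,2.12,1.28,2.4,40],[0,0,0,2.12,1.28,3.4,40],[0,0,0,2.12,1.28,3.4,40],[0,0,0,2.12,1.28,3.4,40]]]'
```

```text
time: 2.45
eef_pos: [632.9, -39.0, 95.1]
ee_rot: [3.14, -0.105, 0.006]
contact_force: [0.2, 0.7, 1.7]
grip_width: 40.0
grasp_force: 0.0
```

```bash
python3 -m pendant '[[[0,0,0,-0.03,0,0.5,40],[0,0,0,-0.03,0,0.9,40],[0,0,0,-0.03,0,1.02,40],[0,0,0,-0.03,0,1.02,40],[0,0,0,-0.03,0,1.02,8],[0,0,0,-0.03,0,1.02,8],[0,0,0,-0.03,0,1.02,8],[0,0,0,-0.03,0,1.02,8],[0,0,0,-0.03,0,1.02,8]]]'
```

```text
time: 3.58
eef_pos: [630.1, -39.1, 41.9]
ee_rot: [-3.139, 0.108, -0.002]
contact_force: [-0.2, 4.6, 1.6]
grip_width: 13.4
grasp_force: 29.9
```

```bash
python3 -m pendant '[[[0,0,0,0,0,-0.2,8],[0,0,0,0,0,-0.5,8],[0,0,0,0,0,-0.9,8],[0,0,0,0,0,-1.5,8],[0,0,0,-0.4,1.1,-2,8],[0,0,0,-0.9,2.3,-2,8],[0,0,0,-1.3,3.5,-2,8],[0,0,0,-1.58,4.62,-2,8],[0,0,0,-1.58,4.62,-2,8],[0,0,0,-1.58,4.62,-2,8]]]'
python3 - <<'E'
from h import *
d=save('side','side1');a=d['frame'][180:420,250:510,::-1]
cv2.imwrite('pics/crop2.png',cv2.resize(a,(520,480),interpolation=2))
E
```

```text
time: 4.82
eef_pos: [534.3, -265.7, 142.3]
ee_rot: [3.139, -0.111, -0.0]
contact_force: [0.1, 1.0, -0.6]
grip_width: 12.8
grasp_force: 29.9
```

View pics/crop2.png

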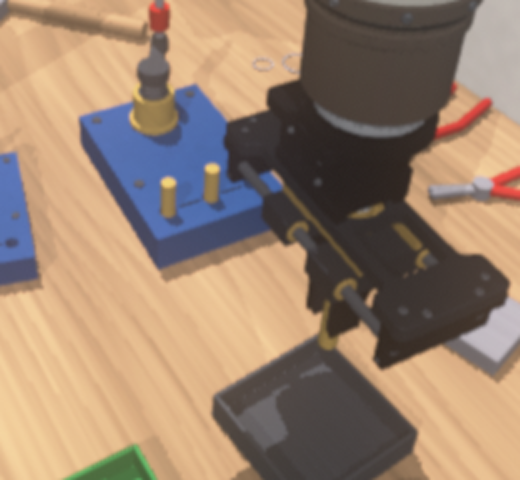

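The side crop shows the blank hanging in the fingers at (327,325) over the dark tray. Both long blanks still stand at (169,197) and (212,183). I lower it and let go.

```bash
python3 -m pendant '[[[0,0,0,0.04,0,1,8],[0,0,0,0.04,0,1.8,8],[0,0,0,0.04,0,2.1,8],[0,0,0,0.04,0,2.1,8],[0,0,0,0.04,0,2.1,50],[0,0,0,0.04,0,2.1,50],[0,0,0,0.04,0,2.1,50],[0,0,0,0.04,0,1.5,50],[0,0,0,0.04,0,0,50],[0,0,0,0.04,0,-1,50],[0,0,0,0.04,0,-2.4,50],[0,0,0,0.04,0,-2.4,50]]]'
python3 - <<'E'
from h import *
d=save('wrist','wrist2'); w=cloud(d); hsv=cv2.cvtColor(d['frame'],cv2.COLOR_RGB2HSV).astype(int)
v=np.mgrid[0:480,0:640][0]
m=(abs(hsv[...,0]-24)<8)&(hsv[...,1]>140)&(w[...,2]<70)&(w[...,2]>4)&(v<265)
n,l,s,c=cv2.connectedComponentsWithStats(m.astype(np.uint8))
for i in range(1,n):
    if s[i,4]>40: P=w[l==i]; print(s[i],P.mean(0).round(1),P.min(0).round(1),P.max(0).round(1))
E
```

```text
time: 6.38
eef_pos: [539.1, -266.0, 268.5]
ee_rot: [3.136, -0.108, 0.02]
contact_force: [-0.1, 0.0, -0.6]
grip_width: 50.1
grasp_force: 0.0
[ 53 158  23  16 247] [587.  -41.5  54.7] [580.9 -43.4  38.2] [592.7 -37.3  70. ]
[311 184  14  20 233] [ 541.8 -268.2   42.7] [ 534.1 -274.2    8.9] [ 546.4 -261.8   51.1]
[ 60 205  22  18 238] [543.1 -38.2  55.1] [536.4 -40.5  39.3] [548.7 -34.1  70. ]
```

Run:
```python
from h import *
d=save('side','side2');a=d['frame'][180:480,250:510,::-1]
cv2.imwrite('pics/crop3.png',cv2.resize(a,(520,600),interpolation=2)); print(get_state()['eef_pos'])
```

```text
[ 537.11079444 -265.01691307  263.26648114]
```

View pics/crop3.png

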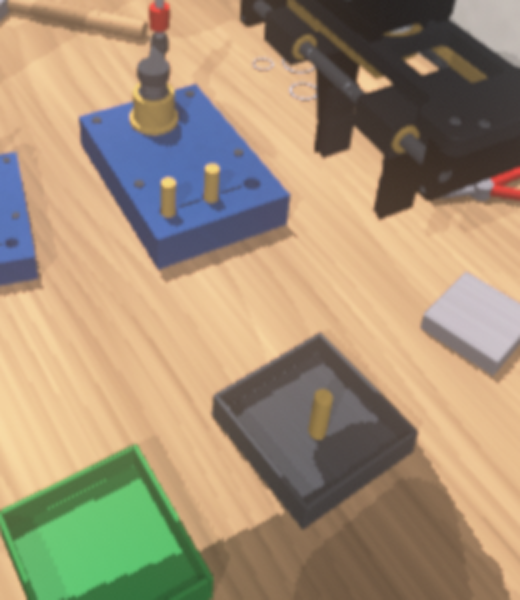

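The short blank stands free in the dark tray at crop (320,413), which is world (541,-268) with its top at 51 mm. Both long blanks are still in place. Now to the handle.

```bash
python3 -m pendant '[[[0,0,0,1.21,-8.09,0,60],[0,0,0,1.21,-8.09,0,60],[0,0,0,1.21,-8.09,0,60],[0,0,0,1.21,-8.09,0,60],[0,0,0,1.21,-8.09,0,60],[0,0,0,1.21,-8.09,0,60],[0,0,0,1.21,-8.09,0,60],[0,0,0,1.21,-8.09,0,60],[0,0,0,1.21,-8.09,0,60],[0,0,0,1.21,-8.09,0,60]]]'; python3 -c "
from h import *
save('side','side3');save('scene','scene3');print(get_state()['eef_pos'].round(1),get_state()['ee_rot'].round(4))
for f in ['scene0','scene3']:
  d=load(f);w=cloud(d);h=cv2.cvtColor(d['frame'],cv2.COLOR_RGB2HSV).astype(int)
  m=((h[...,0]<6)|(h[...,0]>174))&(h[...,1]>150)&(w[...,2]>110)&(np.linalg.norm(w[...,:2]-[625,134],axis=-1)<40);print(m.sum(),w[m].mean(0).round(1))"
```

```text
time: 7.72
eef_pos: [624.9, 133.0, 261.1]
ee_rot: [3.139, -0.111, -0.002]
contact_force: [0.3, -0.6, 0.1]
grip_width: 60.0
grasp_force: 0.0
[625.1 133.2 261.6] [ 3.1396e+00 -1.1130e-01 -2.0000e-04]
151 [632.9 140.2 140.4]
154 [633.3 140.2 140.3]
```

```bash
python3 -m pendant '[[[0,0,0,0.01,-0.02,0.8,60],[0,0,0,0.01,-0.02,1.6,60],[0,0,0,0.01,-0.02,2.3,60],[0,0,0,0.01,-0.02,2.75,60],[0,0,0,0.01,-0.02,2.75,60],[0,0,0,0.01,-0.02,2.75,16],[0,0,0,0.01,-0.02,2.75,16],[0,0,0,0.01,-0.02,2.75,16],[0,0,0,0.01,-0.02,2.75,16],[0,0,0,0.01,-0.02,2.75,16],[0,0,0,0.01,-0.02,2.75,16]]]'; python3 -c "
from h import *
s=get_state();print(s['eef_pos'].round(1),s['contact_force'].round(2),s['wrist_torque'].round(2))"
```

```text
time: 9.2
eef_pos: [626.0, 135.6, 124.2]
ee_rot: [-3.139, 0.109, -0.001]
contact_force: [-0.4, 0.5, 0.4]
grip_width: 21.1
grasp_force: 30.0
[626.  135.6 124.2] [-0.43  0.5   0.37] [0.26 0.   0.02]
```

Gripped: 21.1 mm opening at 30 N. Next, a helper works out the backward arc steps and the hub height.

```bash
cat > k.py <<'E'
from h import *
import sys
C=np.array([596.1,94.1]); YAW=np.radians(-4.23)
s=get_state(); p=s['eef_pos']; M=rot(s['ee_rot'])
rel=p[:2]-C; turn=np.pi-(np.arctan2(rel[1],rel[0])-YAW)
base=float(sys.argv[1]); turn=turn+2*np.pi*round((base-turn)/(2*np.pi))
print('t',s['time'].__round__(2),'turn',round(turn,3),'r',np.linalg.norm(rel).round(1),'z',p[2].round(1),'F',s['contact_force'].round(1),'T',s['wrist_torque'].round(2),'w',s['grip_width'].__round__(1),'g',s['grasp_force'].__round__(1))
for n in sys.argv[3:]:
    d=get_image(n); w=cloud(d); h=cv2.cvtColor(d['frame'],cv2.COLOR_RGB2HSV)
    q=np.linalg.norm(w[...,:2]-C,axis=-1); m=(q<15)&(w[...,2]>84)&(w[...,2]<118)&(h[...,1]<110)
    print(n,m.sum(),np.percentile(w[m][:,2],[50,90,97]).round(1) if m.sum()>3 else '')
st=[float(x) for x in sys.argv[2].split(',')]
for a in np.arange(1,13)*st[0]:
    f=np.pi-(turn+a)+YAW; t=np.r_[C+50*np.array([np.cos(f),np.sin(f)]),st[1]]
    print(round(turn+a,2),(M.T@(t-p)/50).round(2))
E
python3 k.py 2.1 -0.12,124 scene side wrist
```

```text
t 9.2 turn 2.121 r 51.1 z 124.2 F [-0.4  0.5  0.4] T [0.26 0.   0.02] w 21.1 g 30.0
scene 26 [107.9 110.  111.3]
side 141 [108.6 110.1 110.7]
wrist 2 
2.0 [-0.12 -0.04  0.  ]
1.88 [-0.23 -0.08  0.  ]
1.76 [-0.35 -0.11  0.  ]
1.64 [-0.46 -0.13  0.  ]
1.52 [-0.58 -0.13  0.  ]
1.4 [-0.7  -0.12  0.  ]
1.28 [-0.82 -0.09  0.  ]
1.16 [-0.93 -0.05  0.  ]
1.04 [-1.04  0.    0.  ]
0.92 [-1.14  0.07  0.  ]
0.8 [-1.23  0.15  0.  ]
0.68 [-1.31  0.24  0.  ]
```

```bash
python3 -m pendant '[[[0,0,0,-0.12,-0.04,0,16],[0,0,0,-0.23,-0.08,0,16],[0,0,0,-0.35,-0.11,0,16],[0,0,0,-0.46,-0.13,0,16],[0,0,0,-0.58,-0.13,0,16],[0,0,0,-0.7,-0.12,0,16],[0,0,0,-0.7,-0.12,0,16]]]'; python3 k.py 1.4 -0.12,124 scene side
```

```text
time: 10.22
eef_pos: [590.4, 144.9, 124.2]
ee_rot: [-3.138, 0.108, 0.001]
contact_force: [-0.5, 4.9, 1.2]
grip_width: 21.1
grasp_force: 30.0
t 10.22 turn 1.384 r 51.1 z 124.2 F [-0.5  4.9  1.2] T [ 1.69  0.05 -0.04] w 21.1 g 30.0
scene 154 [110.  111.6 112.3]
side 154 [109.7 111.2 111.7]
1.26 [-0.11  0.05  0.  ]
1.14 [-0.22  0.09  0.  ]
1.02 [-0.33  0.15  0.  ]
0.9 [-0.43  0.22  0.  ]
0.78 [-0.52  0.29  0.  ]
0.66 [-0.6   0.38  0.  ]
0.54 [-0.67  0.48  0.  ]
0.42 [-0.72  0.59  0.  ]
0.3 [-0.77  0.7   0.  ]
0.18 [-0.8   0.82  0.  ]
0.06 [-0.81  0.94  0.  ]
-0.06 [-0.81  1.06  0.  ]
```

```bash
python3 -m pendant '[[[0,0,0,-0.11,0.05,0,16],[0,0,0,-0.22,0.09,0,16],[0,0,0,-0.33,0.15,0,16],[0,0,0,-0.43,0.22,0,16],[0,0,0,-0.43,0.22,0,16]]]'; python3 k.py 0.9 -0.12,124 scene side
```

```text
time: 10.95
eef_pos: [566.1, 135.0, 123.3]
ee_rot: [-3.139, 0.109, 0.008]
contact_force: [-3.6, 7.0, -0.3]
grip_width: 20.8
grasp_force: 30.0
t 10.95 turn 0.864 r 50.7 z 123.3 F [-3.6  7.  -0.3] T [ 1.9   1.19 -0.04] w 20.8 g 30.0
scene 162 [110.8 112.4 113. ]
side 159 [110.3 112.  112.5]
0.74 [-0.08  0.09 -0.01]
0.62 [-0.15  0.19 -0.01]
0.5 [-0.22  0.29 -0.01]
0.38 [-0.27  0.4  -0.01]
0.26 [-0.31  0.51 -0.01]
0.14 [-0.33  0.63 -0.01]
0.02 [-0.34  0.75 -0.01]
-0.1 [-0.34  0.87 -0.01]
-0.22 [-0.32  0.98 -0.01]
-0.34 [-0.29  1.1  -0.01]
-0.46 [-0.24  1.21 -0.01]
-0.58 [-0.19  1.32 -0.01]
```

```bash
sed -i 's/C+50\*/C+51*/' k.py; python3 -m pendant '[[[0,0,0,-0.09,0.08,0,16],[0,0,0,-0.17,0.18,0,16],[0,0,0,-0.24,0.28,0,16],[0,0,0,-0.29,0.39,0,16],[0,0,0,-0.29,0.39,0,16]]]'; python3 k.py 0.4 -0.12,124 scene side
```

```text
time: 11.68
eef_pos: [550.4, 115.0, 123.2]
ee_rot: [3.138, -0.11, -0.009]
contact_force: [-3.7, 2.6, 0.4]
grip_width: 21.1
grasp_force: 30.0
t 11.68 turn 0.355 r 50.3 z 123.2 F [-3.7  2.6  0.4] T [ 0.71  1.21 -0.08] w 21.1 g 30.0
scene 175 [111.3 113.4 114.4]
side 166 [111.3 113.3 113.7]
0.23 [-0.05  0.11 -0.01]
0.11 [-0.07  0.23 -0.01]
-0.01 [-0.08  0.35 -0.01]
-0.13 [-0.07  0.48 -0.01]
-0.25 [-0.05  0.6  -0.01]
-0.37 [-0.01  0.71 -0.01]
-0.49 [ 0.04  0.83 -0.01]
-0.61 [ 0.1   0.93 -0.01]
-0.73 [ 0.18  1.03 -0.01]
-0.85 [ 0.26  1.11 -0.01]
-0.97 [ 0.36  1.19 -0.01]
-1.09 [ 0.46  1.25 -0.02]
```

Still rising smoothly, about 3 mm so far, so the drop is near. I continue in small steps.

```bash
python3 -m pendant '[[[0,0,0,-0.05,0.11,0,16],[0,0,0,-0.07,0.23,0,16],[0,0,0,-0.08,0.35,0,16],[0,0,0,-0.08,0.35,0,16]]]'; python3 k.py 0 -0.12,124 scene side
```

```text
time: 12.28
eef_pos: [546.4, 97.4, 123.3]
ee_rot: [3.138, -0.11, -0.006]
contact_force: [-5.1, 0.2, -1.6]
grip_width: 21.4
grasp_force: 30.0
t 12.28 turn -0.008 r 49.8 z 123.3 F [-5.1  0.2 -1.6] T [0.11 1.4  0.03] w 21.4 g 30.0
scene 133 [102.7 104.1 104.7]
side 120 [102.6 103.6 104.2]
-0.13 [-0.02  0.12 -0.01]
-0.25 [ 0.01  0.24 -0.01]
-0.37 [ 0.04  0.36 -0.01]
-0.49 [ 0.09  0.47 -0.01]
-0.61 [ 0.16  0.58 -0.01]
-0.73 [ 0.23  0.67 -0.01]
-0.85 [ 0.32  0.76 -0.01]
-0.97 [ 0.41  0.83 -0.01]
-1.09 [ 0.52  0.9  -0.01]
-1.21 [ 0.63  0.95 -0.01]
-1.33 [ 0.75  0.99 -0.01]
-1.45 [ 0.87  1.01 -0.01]
```

The hub fell from 113.3 to 103.6 mm, so the screw has dropped (about 0.010). Turn is about 0.0, and the drop came somewhere between 0.35 and 0. I now go forward to about 6.3 rad, in arcs.

```bash
sed -i 's/C+51\*/C+50.3*/' k.py; python3 k.py 0 0.2,123.3
```

```text
t 12.38 turn -0.007 r 49.8 z 123.3 F [-4.8 -0.3 -0.8] T [-0.01  1.52 -0.04] w 21.3 g 30.0
0.19 [ 0.01 -0.2   0.  ]
0.39 [ 0.07 -0.39 -0.  ]
0.59 [ 0.16 -0.57 -0.  ]
0.79 [ 0.29 -0.72 -0.  ]
0.99 [ 0.45 -0.85 -0.  ]
1.19 [ 0.63 -0.94 -0.  ]
1.39 [ 0.82 -0.99 -0.01]
1.59 [ 1.02 -1.01 -0.01]
1.79 [ 1.22 -0.98 -0.01]
1.99 [ 1.41 -0.92 -0.01]
2.19 [ 1.58 -0.82 -0.01]
2.39 [ 1.73 -0.69 -0.01]
```

```bash
python3 -m pendant '[[[0,0,0,0.01,-0.2,0,16],[0,0,0,0.07,-0.39,0,16],[0,0,0,0.16,-0.57,0,16],[0,0,0,0.29,-0.72,0,16],[0,0,0,0.45,-0.85,0,16],[0,0,0,0.63,-0.94,0,16],[0,0,0,0.82,-0.99,0,16],[0,0,0,0.82,-0.99,0,16]]]'; python3 k.py 1.3 0.2,123.3 side scene
```

```text
time: 13.38
eef_pos: [593.5, 145.2, 124.1]
ee_rot: [3.14, -0.109, 0.002]
contact_force: [-0.9, 1.0, -0.5]
grip_width: 21.4
grasp_force: 30.0
t 13.38 turn 1.446 r 51.2 z 124.1 F [-0.9  1.  -0.5] T [0.24 0.3  0.01] w 21.4 g 30.0
side 102 [ 99.7 101.  101.4]
scene 130 [100.  101.4 102.3]
1.65 [0.2  0.01 0.02]
1.85 [0.4  0.05 0.02]
2.05 [0.59 0.12 0.02]
2.25 [0.76 0.23 0.02]
2.45 [0.9  0.38 0.02]
2.65 [1.01 0.54 0.02]
2.85 [1.09 0.73 0.02]
3.05 [1.12 0.93 0.02]
3.25 [1.12 1.13 0.02]
3.45 [1.08 1.32 0.02]
3.65 [1.   1.51 0.02]
3.85 [0.89 1.67 0.02]
```

It is sinking as expected. On round.

```bash
python3 -m pendant '[[[0,0,0,0.2,0,0,16],[0,0,0,0.4,0.04,0,16],[0,0,0,0.59,0.12,0,16],[0,0,0,0.76,0.23,0,16],[0,0,0,0.9,0.38,0,16],[0,0,0,1.01,0.54,0,16],[0,0,0,1.09,0.73,0,16],[0,0,0,1.12,0.93,0,16],[0,0,0,1.12,1.13,0,16],[0,0,0,1.12,1.13,0,16]]]'; python3 k.py 3.2 0.2,123.5 side scene
```

```text
time: 14.72
eef_pos: [645.2, 84.8, 124.8]
ee_rot: [-3.139, 0.109, -0.004]
contact_force: [-0.7, 1.9, 0.6]
grip_width: 20.6
grasp_force: 30.0
t 14.72 turn 3.256 r 50.0 z 124.8 F [-0.7  1.9  0.6] T [0.43 0.05 0.02] w 20.6 g 30.0
side 107 [97.3 98.5 98.8]
scene 104 [97.2 98.3 98.9]
3.46 [-0.04  0.2   0.03]
3.66 [-0.12  0.38  0.03]
3.86 [-0.24  0.54  0.02]
4.06 [-0.38  0.68  0.02]
4.26 [-0.55  0.79  0.02]
4.46 [-0.74  0.86  0.02]
4.66 [-0.94  0.89  0.02]
4.86 [-1.14  0.88  0.02]
5.06 [-1.34  0.83  0.02]
5.26 [-1.52  0.74  0.02]
5.46 [-1.68  0.62  0.02]
5.66 [-1.81  0.47  0.02]
```

```bash
python3 -m pendant '[[[0,0,0,-0.04,0.2,0,16],[0,0,0,-0.12,0.38,0,16],[0,0,0,-0.24,0.54,0,16],[0,0,0,-0.38,0.68,0,16],[0,0,0,-0.55,0.79,0,16],[0,0,0,-0.74,0.86,0,16],[0,0,0,-0.94,0.89,0,16],[0,0,0,-1.14,0.88,0,16],[0,0,0,-1.14,0.88,0,16]]]'; python3 k.py 4.8 0.2,123.5 side scene
```

```text
time: 15.95
eef_pos: [587.2, 46.1, 125.7]
ee_rot: [-3.138, 0.107, -0.012]
contact_force: [4.0, 4.1, 0.2]
grip_width: 21.3
grasp_force: 30.0
t 15.95 turn 4.822 r 48.8 z 125.7 F [4.  4.1 0.2] T [ 1.05 -0.98  0.03] w 21.3 g 30.0
side 65 [94.6 96.1 96.4]
scene 124 [94.9 96.4 96.9]
5.02 [-0.2  -0.01  0.04]
5.22 [-0.38 -0.09  0.04]
5.42 [-0.55 -0.21  0.04]
5.62 [-0.69 -0.36  0.04]
5.82 [-0.79 -0.53  0.04]
6.02 [-0.86 -0.72  0.04]
6.22 [-0.89 -0.91  0.04]
6.42 [-0.88 -1.11  0.04]
6.62 [-0.83 -1.31  0.04]
6.82 [-0.75 -1.49  0.04]
7.02 [-0.63 -1.65  0.04]
7.22 [-0.48 -1.78  0.04]
```

```bash
python3 -m pendant '[[[0,0,0,-0.2,-0.01,0.01,16],[0,0,0,-0.38,-0.09,0.02,16],[0,0,0,-0.55,-0.21,0.02,16],[0,0,0,-0.69,-0.36,0.02,16],[0,0,0,-0.79,-0.53,0.02,16],[0,0,0,-0.86,-0.72,0.02,16],[0,0,0,-0.89,-0.91,0.02,16],[0,0,0,-0.89,-1.01,0.02,16],[0,0,0,-0.89,-1.01,0.02,16],[0,0,0,-0.89,-1.01,0.02,16],[0,0,0,-0.89,-1.01,0.02,16]]]'; python3 k.py 6.3 0.2,123.5 side scene
python3 - <<'E'
from h import *
d=save('side','sideF');a=d['frame'][130:430,230:510,::-1]
cv2.imwrite('pics/crop4.png',cv2.resize(a,(560,600),interpolation=2)); s=get_state(); print(s['joint_velocities'].round(3))
E
```

```text
time: 17.42
eef_pos: [546.3, 97.5, 124.4]
ee_rot: [3.139, -0.107, 0.009]
contact_force: [5.0, -3.4, -0.1]
grip_width: 21.1
grasp_force: 30.0
t 17.43 turn 6.277 r 49.9 z 124.4 F [ 5.  -3.4 -0.1] T [-1.12 -1.46  0.02] w 21.1 g 30.0
side 105 [92.6 93.9 94.4]
scene 126 [92.4 93.9 94.7]
6.48 [ 0.01 -0.2   0.02]
6.68 [ 0.07 -0.39  0.02]
6.88 [ 0.17 -0.57  0.02]
7.08 [ 0.3  -0.72  0.02]
7.28 [ 0.45 -0.85  0.02]
7.48 [ 0.63 -0.94  0.02]
7.68 [ 0.83 -0.99  0.02]
7.88 [ 1.03 -1.01  0.02]
8.08 [ 1.23 -0.98  0.02]
8.28 [ 1.42 -0.92  0.02]
8.48 [ 1.59 -0.81  0.03]
8.68 [ 1.74 -0.68  0.03]
[ 0.     0.001 -0.     0.001  0.001 -0.   ]
```

View pics/crop4.png

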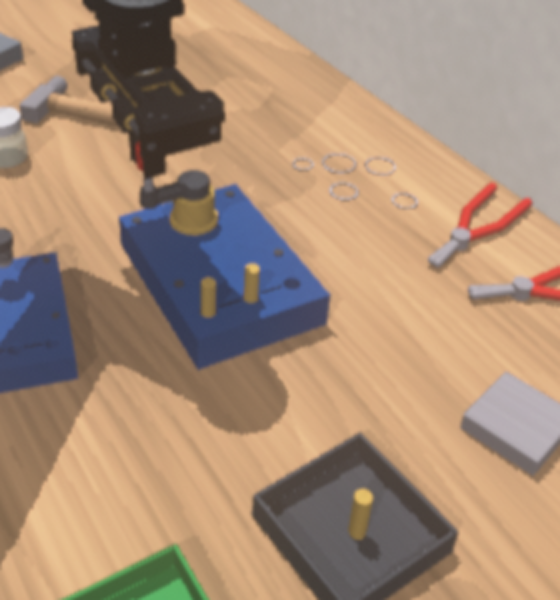

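The fingers grip the red sleeve at (142,150), and the hub is down to 93.9 mm, so the screw is at about 20 mm. Both long blanks stand at (208,297) and (252,283), and the short one is in the tray at (361,512). The arm is still, so I hand in.

```bash
python3 -c "
from station import *
print(job_done())"
```

```text
the job is handed in; nothing more can be done
None
```

The job is handed in: the short blank stands free in the dark tray, both long blanks are in their holes, and the screw dropped and then went forward one turn to about 20 mm, with the red handle still gripped at 30 N (verdict not shown).

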